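# Seat the soldering plate on its locating pins

### The job

Fit the honeycomb soldering plate (it has a wooden grip rib) on the black soldering stage, its red-marked end towards the stage's red-marked end, so that its three holes drop over the three locating pins and it lies fully home, flat on the stage. Where the pins are set along their slots is not known beforehand, so slide the plate on the pin tips until it drops if need be. Let go of it, and leave the tweezers, the flux jar and the charcoal block where they are.

Things in the scene. Friction and masses are not known exactly. Their poses are not given: they have to be found in the camera images.
- plate_center (a point): Loose white soldering plate, 0.28-0.52 kg, 170 (x) by 100 (y) by 8 mm thick, small dark dots, grip rib across its middle. Point: its centre, 22 mm above the underside, inside the rib; z up. Three 12 mm through-holes at (x, y) = (55, 30), (55, -30), (-55, 0) mm from here. A red strip on top marks the +x end (the one with two holes). It starts flat on the bench.
- plate_rib_top (a point): Middle of the top of the plate's upright dark wooden grip rib, 44 mm above the plate's underside, axes as the plate's. The rib is 14 mm thick (x), 56 mm long (y) and rises 36 mm above the plate's top face.
- stage_top (a point): Fixed soldering stage: black steel bed 240 (x) by 130 (y) by 30 mm high, red strip at its +x end, brass screw sticking out 14 mm at its -x end. Point: centre of its flat top face, z up. When the plate is seated its underside lies on this face (plate_center is 22 mm above this point); while it rides on the pin tips it is 10 mm higher.
- stage_pins_zero (a point): Point 10 mm above stage_top, level with the pin tips. Three fixed steel pins, 10 mm thick for the lowest 4 mm, tapering to 7 mm at the flat tip, stand at (55+s, 30), (55+s, -30), (-55+s, 0) mm from here in stage axes. s is the pins' clamped setting along their slots (x), the same for all three, -12 to +12 mm, new each time, NOT reported: find it by touch or sight.
- tweezers_center (a point): Bystander: loose steel tweezers about 165 mm long along x, 8 mm high, lying on the bench; point at mid-length, 4 mm up.
- flux_jar_center (a point): Bystander: loose amber jar 60 mm in diameter, 70 mm high, standing on the bench; point half-way up on its axis.
- charcoal_center (a point): Bystander: loose black charcoal block 120 (x) by 70 (y) by 35 mm high; point at its centre.
Mind the look-alikes: they are no part of the job. Of the things that look like the part that bears plate_center, the largest one is meant.

How it is judged (in metres and radians):
At the end, for the whole second after the job is handed in: The plate lies flat on the stage's top face with all three pins in its holes: its centre is within 2 mm of the seated height, within 16 mm of the stage's centre along the slots and 5 mm across them, turned less than 0.06 rad from the stage and tilted less than 0.03 rad (z of plate_center in the frame of stage_top between 0.0195 and 0.024 m and x of plate_center in the frame of stage_top between -0.016 and 0.016 m and y of plate_center in the frame of stage_top between -0.005 and 0.005 m and angle between the x axis of plate_center and the x axis of stage_top, either way round below 0.06 rad and angle between plate_center's own z axis and vertical below 0.03 rad); the robot touches nothing.
It fails at once if the tweezers are shifted by more than 20 mm (distance of tweezers_center from where it was at the start of the episode above 0.02 m).
It fails at once if the flux jar is shifted by more than 20 mm (distance of flux_jar_center from where it was at the start of the episode above 0.02 m).
It fails at once if the charcoal block is shifted by more than 20 mm (distance of charcoal_center from where it was at the start of the episode above 0.02 m).
It also fails if it takes over 51 s, if anything falls off the work surface, if the arm or the gripper's body presses on something with over 40 N, if the wrist force passes 120 N, or if a joint passes its speed limit or range.

### The arm

A 6-joint arm with a two-finger parallel gripper is mounted at the origin on the work surface. World frame = base frame: x ahead of the robot, y to its left, z up, the work surface at z = 0. Lengths are in mm, angles in rad, forces in N, time in s.
With the tool pointing down it reaches from about 350 to 875 mm from the base axis. Payload 4.2 kg.
Tool frame: the origin (TCP) lies at the very end of the fingers, on their centre line; the grasp point (between the pads) lies 19 mm behind it; z points along the fingers, y is the line along which they close (so a half turn about z gives the same grasp; the last joint's range is limited). The gripper opens to 85 mm and grips with 20 to 120 N. Pads are 22 mm wide; open, the fingers measure 114 mm over their backs; the gripper's body (76 mm by 85 mm) begins 54 mm behind the grasp point. The pads swing forward as they close: fully open they stand 13 mm farther back than shut.
Start: joints at [-1.085, 0.385, 0.008, 0, -1.194, -0.259], TCP at [140.556, -608.969, 231.312] pointing down, gripper open.
Joint ranges: [-3.14, 3.14], [-1.21, 2.06], [-1.07, 1.41], [-3.16, 2.05], [-2.99, -0.16], [-3.1, 3.1]. Speed limits (rad/s): [2.79, 2.79, 3.14, 3.14, 3.14, 3.14].

### API

Orientations are given as a unit quaternion [x, y, z, w].
In Python, from bench import read_state, get_image, camera_model, job_done gives the robot as it stands.
- The arm moves only by the shell command python3 -m handwheel 'ROWS'. ROWS is JSON, a list of rows, each a list of 7 numbers: the shift along the tool's x, y, z in m, then the turn, a rotation vector about the tool's x, y, z in rad, then the gripper's target within -1 to 1 (fully open at 1, half-way at 0, shut at -1). In form: [[dx, dy, dz, wx, wy, wz, jaw], ...]. A call has 1 to 10 rows; each row is the pose to reach, as a shift and turn from the pose commanded when the call began, along the tool's axes at that moment; what a row does not reach only later rows make up. A row lasts 1/8 s, in which the tool goes at most 62.5 mm and 10.7 degrees, less where a joint would pass 70% of its speed; a pose out of reach is approached as far as the arm can. A call with a gripper value outside its range is refused whole. The fingers move at their own pace and stop on an object; the grip force is fixed at half the most. Time passes only in rows, so rows that repeat a pose let the fingers close. It gives the time, the measured TCP pose, the force, the opening and the grip force at its end, in the units of the state.
- read_state(): the state, without advancing time (a new reading comes with each control period).
- get_image(name): name is "scene" or "top" or "wrist"; returns (picture, depth): 420x560x3 uint8, blue, green, red; 420x560 float32, mm along the optical axis (not along the pixel's ray), 0 where there is no reading.
- camera_model(name): a dict with "K" (3x3 intrinsics, pixels), "dist" ([k1, k2, p1, p2, k3] as OpenCV has them; the pictures are not rectified), "rvec" (rotation vector, rad) and "tvec" (3), from world to camera coordinates, as OpenCV has them; the wrist camera has in their place "hand_eye" (4x4, takes a point from camera to tool coordinates, whose origin is the TCP and whose axes are the flange's). Camera axes: x right, y down, z forward; pixel columns grow to the right and rows downward; lengths in mm; the calibration is good to about 2 mm. A picture is of the moment at which its call begins: read the wrist's pose just before it. camera_model takes no time and is no camera call.
- job_done(): hands the job in; it is judged then, once.
The state is a dict: "clock": time; "joints": joint angles; "joint_vel": joint speeds; "joint_efforts": joint torques, N m; "position": TCP position; "ee_rot": TCP orientation; "contact_force": force on the tool from outside, world axes, zero at the start; "wrist_torque": the same for the moment, N m; "gripper_width": finger opening in mm; "grasp_force": force on a finger pad.
Only numpy, scipy, OpenCV 4.12 (cv2) and the standard library are available. Lean on these libraries where they do the work, as an engineer would, in place of code of your own. Each camera call takes 0.05 s, during which the arm holds its last target. There are 200 camera calls.

## Working session

There is one attempt and no reset: what is moved stays moved. The work goes in short steps, Python scripts to look and compute and a shell command to move; the robot and the scene stay as the last step left them, time stands still between calls to the robot, and variables do not carry over. Pictures are saved under pics/ and viewed, at most 10 in all, crops included, and the job is handed in when it is done.

```bash
mkdir -p pics; cat > h.py <<'E'
import numpy as np,cv2
from scipy.spatial.transform import Rotation as R
from bench import read_state,get_image,camera_model
def cloud(name):
    s=read_state(); im,d=get_image(name); m=camera_model(name)
    K=np.array(m["K"],float);dist=np.array(m["dist"],float)
    v,u=np.mgrid[0:420,0:560]
    n=cv2.undistortPoints(np.stack([u,v],-1).reshape(-1,1,2).astype(np.float64),K,dist).reshape(420,560,2)
    P=np.dstack([n*d[...,None],d]).astype(float)
    if "hand_eye" in m:
        H=np.array(m["hand_eye"]);P=P@H[:3,:3].T+H[:3,3]
        P=P@R.from_quat(s["ee_rot"]).as_matrix().T+np.array(s["position"])
    else:
        Rm=cv2.Rodrigues(np.array(m["rvec"],float))[0];P=(P-np.array(m["tvec"],float).ravel())@Rm
    P[d==0]=np.nan
    return im,P
E
python3 - <<'E'
from h import *
s=read_state();print(s)
a,P=cloud("top");b,Q=cloud("scene")
np.savez("t.npz",a=a,P=P,b=b,Q=Q)
cv2.imwrite("pics/top.png",a);cv2.imwrite("pics/scene.png",b)
E
```

```text
{'clock': 0.0, 'joints': array([-1.08538770e+00,  3.85564307e-01,  6.61204090e-03, -4.86949840e-04,
       -1.19399124e+00, -2.58589517e-01]), 'joint_vel': array([-0.00119428, -0.00179219,  0.00084605,  0.00014076,  0.00016356,
       -0.00197183]), 'joint_efforts': array([ 5.71683559e-04, -3.92293525e+01,  1.88400078e+01,  4.18622375e+00,
       -4.76882662e-03, -5.53579113e-06]), 'position': array([ 140.42595016, -608.41856791,  230.21329481]), 'ee_rot': array([-1.13077283e-01,  9.93585590e-01,  1.08241507e-03, -1.79408036e-04]), 'contact_force': array([0.45027612, 0.21189117, 0.17326312]), 'wrist_torque': array([-0.0183057 ,  0.03299858, -0.03106004]), 'grasp_force': 0.0, 'gripper_width': 85.28623909213577}
```

View pics/top.png

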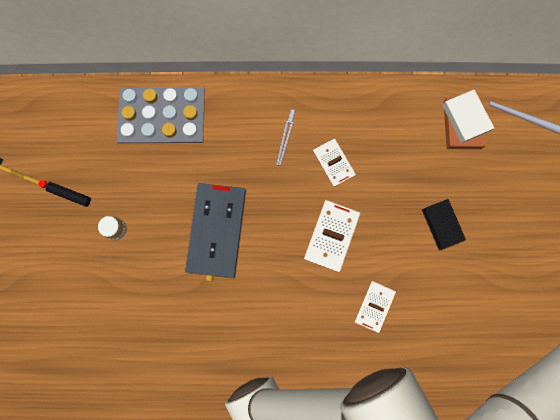

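View pics/scene.png

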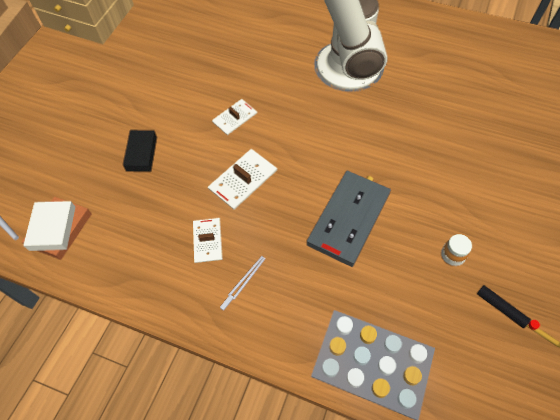

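The top view shows three look-alike plates: (335,162) small, (332,236) largest and (376,307) small. I choose (332,236), which has its red strip at the top (342,208). The stage is at (216,230) with its red end at (221,188) and pins near (207,208), (229,210) and (212,250). The tweezers are at (286,138), the jar at (110,227) and the charcoal at (444,224).

```bash
python3 - <<'E'
from h import *
D=np.load("t.npz");a,P=D["a"].astype(int),D["P"]
def rect(m,box,z,name):
    k=np.zeros(m.shape,bool);k[box[1]:box[3],box[0]:box[2]]=1
    m=m&k&np.isfinite(P[...,2])&(abs(P[...,2]-z)<8)
    c=cv2.minAreaRect(P[m][:,:2].astype(np.float32));print(name,m.sum(),c,np.median(P[m],0));return m
white=(a.min(2)>150)
for n,b in dict(A=(305,135,360,190),B=(300,195,365,275),C=(350,278,400,335)).items(): rect(white,b,8,n)
red=(a[...,2]>130)&(a[...,1]<70)&(a[...,0]<70)
rect(red,(300,195,365,275),8,"redB");rect(red,(180,175,250,285),30,"redS")
rect(np.ones_like(red),(180,175,250,285),30,"stage")
b=(300,195,365,275);m=np.zeros_like(red);m[195:275,300:365]=1
m&=P[...,2]>36;print("rib",m.sum(),cv2.minAreaRect(P[m][:,:2].astype(np.float32)),P[m].mean(0))
for u,v in [(207,208),(229,210),(212,250),(286,138),(110,227),(444,224)]:print(u,v,P[v,u].round(1))
cv2.imwrite("pics/crop.png",cv2.resize(D["a"][175:285,180:365],None,fx=4,fy=4,interpolation=cv2.INTER_CUBIC))
E
```

```text
A 901 ((709.8943481445312, -153.56788635253906), (117.80763244628906, 70.67568969726562), 28.24767303466797) [ 708.53160599 -152.5920747     5.36436405]
B 2088 ((506.894775390625, -143.2021484375), (101.79292297363281, 172.06613159179688), 68.97855377197266) [ 499.11881467 -141.29829777    7.87001452]
C 1045 ((317.1791076660156, -252.80047607421875), (70.26778411865234, 118.11665344238281), 64.97891235351562) [ 318.35893085 -252.32612819    5.72880408]
redB 19 ((580.051513671875, -170.80831909179688), (38.5599365234375, 4.544565677642822), 69.33967590332031) [ 580.2790129  -169.48564108    7.07573312]
redS 81 ((634.0111694335938, 153.40652465820312), (49.11661148071289, 13.679527282714844), 85.51734161376953) [632.7607349  153.41807226  29.95362536]
stage 4343 ((515.3524169921875, 168.1695556640625), (129.24957275390625, 254.5234375), 83.53923034667969) [517.23388514 167.23955295  29.57211789]
rib 120 ((505.61126708984375, -141.8959503173828), (55.83443069458008, 14.555753707885742), 69.48526000976562) [ 505.78590599 -141.48081858   43.54945755]
207 208 [576.7 188.2  40.4]
229 210 [571.5 130.5  37.4]
212 250 [466.3 173.9  37.2]
286 138 [ 7.795e+02 -2.240e+01  5.000e-01]
110 227 [524.1 434.2  66.6]
444 224 [ 531.4 -440.5   32.9]
```

View pics/crop.png

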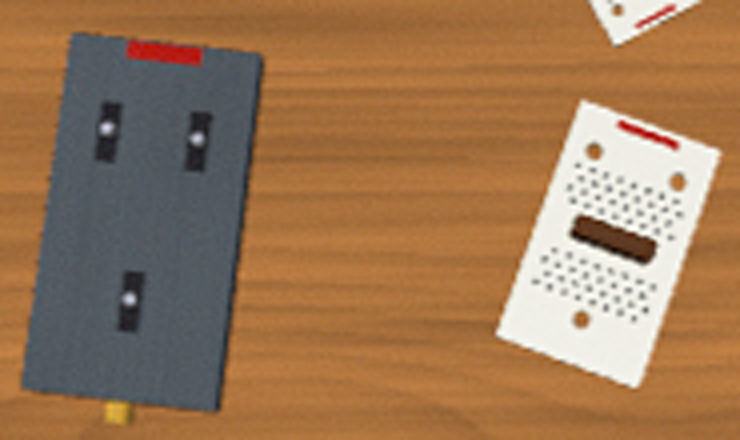

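```bash
cat >> h.py <<'E'
def plan(pts):
    "pts: (x,y,z,yaw_deg of tool y in world); tool kept pointing down"
    s=read_state();R0=R.from_quat(s["ee_rot"]).as_matrix();p=np.array(s["position"])
    for x,y,z,w in pts:
        c,q=np.cos(np.radians(w)),np.sin(np.radians(w))
        Y=np.array([c,q,0]);Z=np.array([0,0,-1.]);T=np.column_stack([np.cross(Y,Z),Y,Z])
        print(((np.array([x,y,z])-p)@R0/1000).round(4),R.from_matrix(R0.T@T).as_rotvec().round(4))
E
python3 -c "
from h import *
plan([(500,-200,340,-7),(480,167,340,-7)])"
```

```text
[-0.4421  0.3175 -0.1091] [ 1.2000e-03 -2.0000e-03  1.9196e+00]
[-0.5051  0.6796 -0.1084] [ 1.2000e-03 -2.0000e-03  1.9196e+00]
```

```bash
python3 -m handwheel '[[-0.44,0.317,-0.11,0,0,-1.2,1],[-0.44,0.317,-0.11,0,0,-1.2,1],[-0.44,0.317,-0.11,0,0,-1.2,1],[-0.44,0.317,-0.11,0,0,-1.2,1],[-0.44,0.317,-0.11,0,0,-1.2,1],[-0.44,0.317,-0.11,0,0,-1.2,1],[-0.44,0.317,-0.11,0,0,-1.2,1],[-0.44,0.317,-0.11,0,0,-1.2,1],[-0.505,0.68,-0.11,0,0,-1.22,1],[-0.505,0.68,-0.11,0,0,-1.22,1]]'
python3 -c "
from h import *
plan([(480,167,340,173)])"
```

```text
clock: 1.35
position: [468.6, -113.5, 333.3]
ee_rot: [-0.662, 0.75, 0.0, -0.0]
contact_force: [0.6, 0.5, -0.0]
gripper_width: 85.4
grasp_force: 0.0
[-0.2798  0.0234 -0.0066] [ 0.0012  0.0001 -0.0019]
```

```bash
python3 -m handwheel '[[-0.25,0.02,0,0,0,0,1],[-0.25,0.02,0,0,0,0,1],[-0.25,0.02,0,0,0,0,1],[-0.25,0.02,0,0,0,0,1],[-0.25,0.02,0,0,0,0,1],[-0.25,0.02,0,0,0,0,1],[-0.25,0.02,0,0,0,0,1]]'
python3 - <<'E'
from h import *
w,P=cloud("wrist");np.savez("w.npz",w=w,P=P);cv2.imwrite("pics/w1.png",w)
E
```

```text
clock: 2.22
position: [479.5, 133.8, 334.0]
ee_rot: [-0.661, 0.75, -0.0, -0.0]
contact_force: [0.2, -0.2, -0.4]
gripper_width: 85.4
grasp_force: 0.0
```

View pics/w1.png

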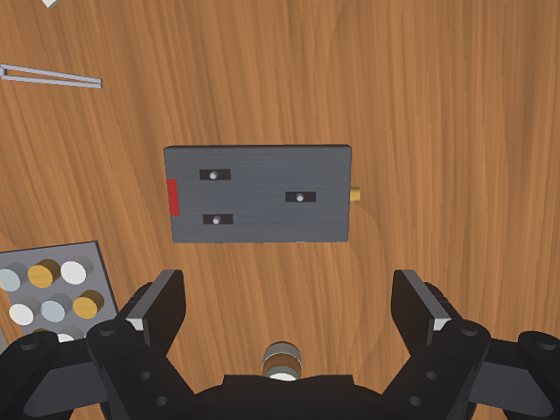

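The wrist view shows the whole stage: the red end at (173,197), the screw at (354,194), and bright pin tips at (213,175), (217,219) and (300,197).

```bash
python3 - <<'E'
from h import *
D=np.load("w.npz");w,P=D["w"],D["P"]
box=np.zeros((420,560),bool);box[130:250,155:375]=1
m=box&(abs(P[...,2]-30)<5)&(w[...,1]<140)&~((w[...,2]>w[...,0]+25)&(w[...,1]>80))
m=cv2.morphologyEx(m.astype(np.uint8),cv2.MORPH_OPEN,np.ones((7,7)))>0
c=cv2.minAreaRect(P[m][:,:2].astype(np.float32));print("stage",c,np.median(P[m],0))
g=w.min(2)
pts=[]
for n,(u,v) in enumerate([(213,175),(217,219),(300,197)]):
    q=np.zeros_like(box);q[v-7:v+8,u-8:u+9]=1;q&=(g>120)
    uv=np.argwhere(q).mean(0);pts.append(np.nanmedian(P[q],0));print(uv,q.sum(),pts[-1],np.nanmax(P[q][:,2]))
p=np.array(pts)[:,:2];mid=p[:2].mean(0)
d=mid-p[2];e=p[1]-p[0]
print(np.linalg.norm(d),np.degrees(np.arctan2(d[1],d[0])),np.linalg.norm(e),np.degrees(np.arctan2(e[1],e[0])),"center",(mid+p[2])/2)
cv2.imwrite("pics/w1c.png",cv2.resize(w[160:235,160:360],None,fx=4,fy=4,interpolation=cv2.INTER_NEAREST))
E
```

```text
stage ((523.1851196289062, 167.57098388671875), (129.6161346435547, 238.70309448242188), 83.13079071044922) [522.31709345 162.72233726  29.68864429]
[175.63333333 212.36666667] 30 [575.61150774 131.30421234  39.24118958] 41.26328181733652
[221.04 215.4 ] 25 [582.48113219 190.75481235  39.62154779] 41.12452656052591
[198.  299.5] 26 [470.15383176 173.60096705  39.84519211] 41.19491520382746
109.61576283599608 -6.585546619017994 59.84618268038445 83.408601829005 center [524.60007586 167.3152397 ]
```

View pics/w1c.png

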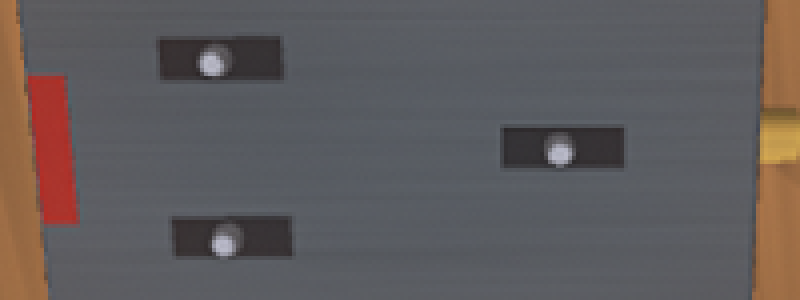

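The close-up confirms the three tips, with spacings of 109.6 and 59.8 mm against 110 and 60. The pin centre is (524.6, 167.3) and the yaw is -6.6°. Next I go to the plate.

```bash
python3 -c "
from h import *
plan([(492,-175,280,159.3)])"
```

```text
[ 0.3046 -0.0511  0.0541] [-0.     -0.      0.2353]
```

```bash
python3 -m handwheel '[[0.3,-0.051,0.054,0,0,0.235,1],[0.3,-0.051,0.054,0,0,0.235,1],[0.3,-0.051,0.054,0,0,0.235,1],[0.3,-0.051,0.054,0,0,0.235,1],[0.3,-0.051,0.054,0,0,0.235,1],[0.3,-0.051,0.054,0,0,0.235,1],[0.3,-0.051,0.054,0,0,0.235,1],[0.3,-0.051,0.054,0,0,0.235,1]]'
python3 - <<'E'
from h import *
w,P=cloud("wrist");cv2.imwrite("pics/w2.png",w)
c0=np.array([506,-142]);z=P[...,2];r=np.hypot(P[...,0]-c0[0],P[...,1]-c0[1])
m=(r<110)&(abs(z-8)<4)&(w.min(2)>150)
m=cv2.morphologyEx(m.astype(np.uint8),cv2.MORPH_OPEN,np.ones((3,3)))>0
print("plate",cv2.minAreaRect(P[m][:,:2].astype(np.float32)),m.sum())
k=(r<40)&(abs(z-44)<4);print("rib",cv2.minAreaRect(P[k][:,:2].astype(np.float32)),k.sum(),P[k].mean(0))
plan([(506,-142,18,159.3)])
E
```

```text
clock: 3.28
position: [493.1, -168.4, 280.5]
ee_rot: [-0.57, 0.822, -0.0, 0.0]
contact_force: [-0.6, 0.2, -0.3]
gripper_width: 85.9
grasp_force: 0.0
plate ((508.868896484375, -142.72682189941406), (100.01435852050781, 169.90115356445312), 69.29295349121094) 9329
rib ((508.68548583984375, -142.790771484375), (55.85195541381836, 13.257364273071289), 69.06697845458984) 591 [ 508.73771163 -143.66919129   43.57571188]
[-0.0289 -0.0025  0.2625] [-0.001   0.0004  0.0038]
```

View pics/w2.png

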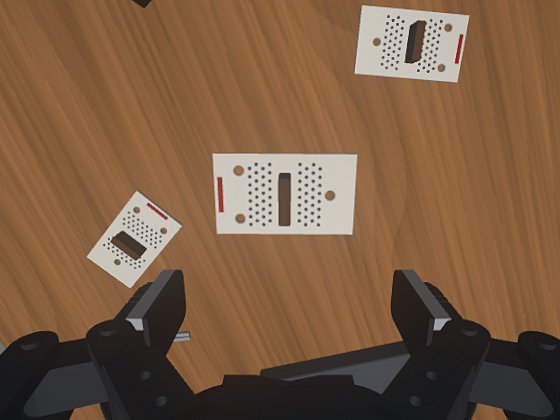

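The wrist view shows the chosen plate at (285,195), its red strip left at (221,195) and the rib at (284,200). It measures 100 × 170 mm, so it is the right one, with centre (508.8, -142.7) and yaw -20.7°.

```bash
python3 -m handwheel '[[-0.026,-0.005,0.15,0,0,0.004,1],[-0.026,-0.005,0.15,0,0,0.004,1],[-0.026,-0.005,0.15,0,0,0.004,1],[-0.026,-0.005,0.19,0,0,0.004,1],[-0.026,-0.005,0.19,0,0,0.004,1],[-0.026,-0.005,0.19,0,0,0.004,1],[-0.026,-0.005,0.19,0,0,0.004,1]]'
python3 -c "
from h import *
plan([(508.8,-142.7,17,159.3)])"
```

```text
clock: 4.2
position: [508.3, -146.3, 92.0]
ee_rot: [-0.568, 0.823, -0.001, 0.002]
contact_force: [-0.5, -0.6, 0.2]
gripper_width: 85.3
grasp_force: 0.0
[-0.0034  0.0011  0.075 ] [-0.0039  0.0012 -0.001 ]
```

```bash
python3 -m handwheel '[[-0.0035,0.001,0.04,0,0,0,1],[-0.0035,0.001,0.06,0,0,0,1],[-0.0035,0.001,0.074,0,0,0,1],[-0.0035,0.001,0.074,0,0,0,1],[-0.0035,0.001,0.074,0,0,0,-1],[-0.0035,0.001,0.074,0,0,0,-1],[-0.0035,0.001,0.074,0,0,0,-1],[-0.0035,0.001,0.074,0,0,0,-1],[-0.0035,0.001,0.074,0,0,0,-1],[-0.0035,0.001,0.074,0,0,0,-1]]'
```

```text
clock: 5.45
position: [507.7, -142.9, 16.4]
ee_rot: [-0.568, 0.823, -0.0, 0.0]
contact_force: [-0.7, 0.2, 3.5]
gripper_width: 13.0
grasp_force: 60.1
```

```bash
python3 -m handwheel '[[0,0,-0.03,0,0,0,-1],[0,0,-0.07,0,0,0,-1],[0,0,-0.1,0,0,0,-1],[0,0,-0.1,0,0,0,-1]]'
python3 -c "
from h import *
plan([(524.6,167.3,100,173.4),(524.6,167.3,100,173.1)])"
```

```text
clock: 5.95
position: [508.0, -142.7, 117.3]
ee_rot: [-0.568, 0.823, -0.001, 0.002]
contact_force: [0.7, 0.2, -3.7]
gripper_width: 13.2
grasp_force: 59.3
[-0.2957  0.0947  0.0174] [-0.0036  0.0013 -0.2481]
[-0.2957  0.0947  0.0174] [-0.0036  0.0013 -0.2428]
```

```bash
python3 -m handwheel '[[-0.03,0.01,0,0,0,-0.025,-1],[-0.07,0.022,0,0,0,-0.06,-1],[-0.11,0.035,0,0,0,-0.09,-1],[-0.15,0.048,0,0,0,-0.125,-1],[-0.19,0.06,0,0,0,-0.16,-1],[-0.23,0.074,0,0,0,-0.19,-1],[-0.265,0.085,0,0,0,-0.22,-1],[-0.288,0.092,0,0,0,-0.24,-1],[-0.296,0.095,0.017,0,0,-0.246,-1],[-0.296,0.095,0.017,0,0,-0.246,-1]]'
python3 -m handwheel '[[0,0,0,0,0,0,-1],[0,0,0,0,0,0,-1]]'
python3 - <<'E'
from h import *
plan([(524.6,167.3,50,173.4)])
w,P=cloud("wrist");cv2.imwrite("pics/w3.png",w)
s=read_state();z=P[...,2];p=s["position"];r=np.hypot(P[...,0]-p[0],P[...,1]-p[1])
m=(r<110)&(abs(z-(p[2]-8))<8)&(w.min(2)>140)
print(p,m.sum(),np.median(z[m]))
print(cv2.minAreaRect(P[m][:,:2].astype(np.float32)))
k=(r<45)&(abs(z-p[2]-28)<4);print(k.sum(),P[k].mean(0) if k.any() else 0)
E
```

```text
clock: 7.2
position: [521.4, 166.3, 96.1]
ee_rot: [-0.664, 0.747, 0.001, -0.003]
contact_force: [0.1, -1.0, -2.9]
gripper_width: 13.1
grasp_force: 59.0
clock: 7.45
position: [523.7, 166.8, 99.2]
ee_rot: [-0.664, 0.748, -0.0, 0.0]
contact_force: [-0.3, 0.3, -3.0]
gripper_width: 12.9
grasp_force: 59.0
[-0.0006 -0.0009  0.0492] [-0.0003  0.0002 -0.0032]
[523.72333986 166.90863392  99.35921554] 43060 90.42386468730317
((524.6689453125, 167.13592529296875), (100.47100067138672, 171.06898498535156), 83.24681854248047)
5457 [524.47712028 163.28121128 126.34687892]
```

View pics/w3.png

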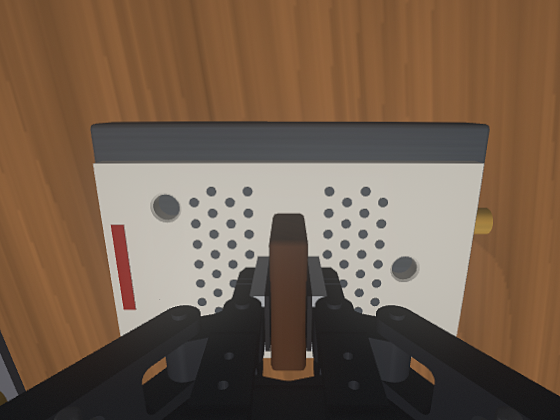

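The plate hangs flat with its red end over the stage's red end. Its measured centre (524.7, 167.1) and yaw of -6.75° agree with the pins, so I lower straight down.

```bash
python3 -m handwheel '[[0,0,0.02,0,0,-0.002,-1],[0,0,0.034,0,0,-0.002,-1],[0,0,0.037,0,0,-0.002,-1],[0,0,0.039,0,0,-0.002,-1],[0,0,0.041,0,0,-0.002,-1],[0,0,0.043,0,0,-0.002,-1],[0,0,0.045,0,0,-0.002,-1],[0,0,0.047,0,0,-0.002,-1],[0,0,0.047,0,0,-0.002,-1]]'
```

```text
clock: 8.62
position: [523.4, 167.5, 51.8]
ee_rot: [-0.665, 0.747, 0.0, -0.0]
contact_force: [-0.1, 0.1, -3.2]
gripper_width: 12.9
grasp_force: 59.0
```

No contact at z = 51.8, about 5 mm below the tip level, so the pins are in the holes. I continue down.

```bash
python3 -m handwheel '[[0,0,0.001,0,0,0,-1],[0,0,0.002,0,0,0,-1],[0,0,0.003,0,0,0,-1],[0,0,0.004,0,0,0,-1],[0,0,0.005,0,0,0,-1],[0,0,0.0055,0,0,0,-1],[0,0,0.0055,0,0,0,-1]]'
```

```text
clock: 9.5
position: [523.5, 167.6, 46.5]
ee_rot: [-0.665, 0.747, -0.0, 0.0]
contact_force: [0.0, -0.6, -3.3]
gripper_width: 12.9
grasp_force: 59.2
```

```bash
python3 -m handwheel '[[0,0,0.0005,0,0,0,-1],[0,0,0.001,0,0,0,-1],[0,0,0.0015,0,0,0,-1],[0,0,0.0015,0,0,0,-1]]'
```

```text
clock: 10.0
position: [523.5, 167.6, 46.4]
ee_rot: [-0.665, 0.746, -0.0, 0.0]
contact_force: [-4.7, -0.3, 8.4]
gripper_width: 13.0
grasp_force: 60.8
```

Contact comes at z = 46.4, which is the seated height. I release, rise and check.

```bash
python3 -m handwheel '[[0,0,0,0,0,0,1],[0,0,0,0,0,0,1],[0,0,0,0,0,0,1],[0,0,0,0,0,0,1],[0,0,-0.02,0,0,0,1],[0,0,-0.05,0,0,0,1],[0,0,-0.1,0,0,0,1],[0,0,-0.15,0,0,0,1],[0.04,0,-0.2,0,0,0,1],[0.04,0,-0.2,0,0,0,1]]'
python3 -m handwheel '[[0,0,0,0,0,0,1],[0,0,0,0,0,0,1]]'
python3 - <<'E'
from h import *
w,P=cloud("wrist");cv2.imwrite("pics/w4.png",w)
z=P[...,2];r=np.hypot(P[...,0]-524.6,P[...,1]-167.3)
m=(r<110)&(abs(z-38)<5)&(w.min(2)>150)
q=P[m];A=np.c_[q[:,:2]-[524.6,167.3],np.ones(len(q))];print(len(q),np.linalg.lstsq(A,q[:,2],rcond=None)[0])
print(cv2.minAreaRect(q[:,:2].astype(np.float32)))
st=(r<150)&(abs(z-30)<3.5)&(w.max(2)<130)&(w.min(2)>40);print("stage z",np.median(z[st]),st.sum())
E
```

```text
clock: 11.25
position: [520.6, 127.2, 249.7]
ee_rot: [-0.665, 0.747, -0.001, 0.005]
contact_force: [0.4, 0.5, 0.4]
gripper_width: 85.5
grasp_force: 0.0
clock: 11.5
position: [518.2, 128.0, 243.2]
ee_rot: [-0.665, 0.747, 0.001, -0.002]
contact_force: [-0.0, -0.8, 0.3]
gripper_width: 85.4
grasp_force: 0.0
12632 [-1.60992768e-03 -1.75020364e-03  3.77228932e+01]
((524.192138671875, 168.1493682861328), (100.1705551147461, 169.86143493652344), 83.447998046875)
stage z 29.592507288317677 10142
```

View pics/w4.png

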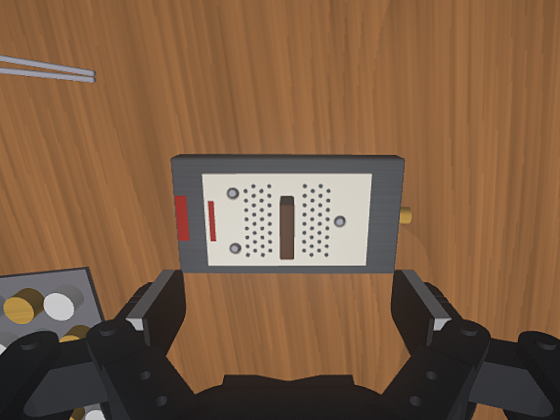

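The plate lies flat on the stage. Its top is 8.1 mm above the stage face and its tilt is about 0.002 rad. Pins show in all three holes, at (233,193), (235,248) and (340,221), and the red ends match.

```bash
python3 -c "
from bench import job_done;print(job_done())"
```

```text
the job is handed in; nothing more can be done
None
```

The plate is seated flat on the stage over all three pins, red end to red end, released with the arm clear of it, and I handed the job in at about 11.6 s; the tweezers, flux jar and charcoal block were never approached.

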